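Wind the bench jack up until the board is flush with the setting block

TASK

Take the crank handle from its wooden rest and fit its square socket fully down on the bench jack's square shaft without forcing it, then hold the crank by its wooden knob and wind clockwise (seen from above) until the top of the board on the jack's saddle is flush with the top of the setting block beside it. Let go and leave the crank on the shaft and the board lying where it is on the saddle, and leave the other things on the bench alone.

Things in the scene. Friction and masses are not known exactly. Their poses are not given: they have to be found in the camera images.
- jack: Grey cast screw jack bolted to the bench: base 130 x 270 x 18 mm, a 76 mm square gearbox 100 mm high at one end, a lifting saddle at the other, 145 mm along +y, over a sleeve of 32 mm radius. Origin on the bench under the drive shaft's axis; z up. The shaft takes 0.2 N m to turn, raises the saddle 15 mm per clockwise turn (seen from above), lowers it the other way, and stays where left.
- drive_seat (a point): On the drive shaft's axis, 108 mm above the bench: where the crank's origin lies when fully seated. Fixed to the jack, does not turn. The bare steel shaft is 18 mm square, 100 to 132 mm above the bench, its last 2 mm tapering to 17.3 mm. How the square is turned at the start differs every time and is not reported: find it by eye or by feel.
- crank: Loose steel crank, 0.33 kg. Hub 36 x 36 x 40 mm, sides parallel to x and y; in its underside a socket 19.2 mm square, 24 mm deep, sides likewise (fits in any quarter turn, 0.06 rad play either way; let go, it sags up to 0.1 rad). Flat arm 18 mm wide, 24 to 32 mm above the hub's underside, along +x to 82 mm. Origin: centre of the hub's underside, z up. Limits between it and the jack: 60 N while fitting, 100 N seated (hand under 25 N).
- crank_knob (a point): Point on the axis of the crank's upright wooden knob, at gripping height: 60 mm above the hub's underside, 70 mm from the hub's axis along the crank's +x. Knob 22 mm diameter, 33 to 78 mm above the hub's underside; it spins freely on its pin. Moves with the crank.
- rest: Dark wooden rest for the crank, fixed: base 150 x 70 x 10 mm (x from -35 to 115 mm) with a 24 mm block under the crank's arm. Origin on the bench under the crank's hub, x along the arm.
- board: Brown wooden board, loose, 200 x 110 x 28 mm, 0.3 to 0.65 kg, long side along x, with a 50 x 40 x 12 mm recess cut in its top near one end. Lies on the jack's saddle. Origin at the centre of its underside, z up.
- board_top (a point): Centre of the board's top face, 28 mm above its origin. It starts about 90 mm above the bench.
- setblock: Pale wooden setting block, fixed on the bench beside the board, on the side away from the crank shaft: 140 x 60 mm, 105 to 120 mm high above the bench (differs each time). Origin 120 mm below the centre of its top.
- block_top (a point): Centre of the setting block's top face: the height that the board's top must reach.
- saddle_top (a point): Centre of the top face of the jack's steel saddle (110 x 80 x 12 mm plate); rises with it.
- lift (a joint): Rise of the saddle, m: 0 at the start, its upper stop at 0.045.
- mallet: Joiner's wooden mallet lying on the bench, 0.26 m long, head 65 x 110 x 60 mm at +x; leave alone. Origin under the handle's middle.
- chisel: Wood chisel, 0.245 m long, wooden handle to -x, steel blade to +x; leave alone. Origin on the bench under the ferrule.
- tin: Flat metal tin, 80 mm diameter, 50 mm high; leave alone. Origin at the centre of its underside.
- offcut: Pale wood offcut 90 x 50 x 32 mm; leave alone. Origin at the centre of its underside.
- square: Try square, wooden stock 100 mm long along x, thin steel blade 170 mm along +y; leave alone. Origin under the stock's middle.
- sander: Cork sanding block 110 x 65 x 42 mm with a wooden back; leave alone. Origin at the centre of its underside.
Mind the look-alikes: they are no part of the job. There is more than one size of the crank; the job needs the middle-sized.

How it is judged:
On the way, in this order (a step that is already met when the one before it is completed fails the run):
1. the crank is fully seated on the drive shaft while the saddle is still down (horizontal distance between crank and drive_seat below 0.005 m and z of crank in the frame of drive_seat below 0.005 m and angle between crank's own z axis and vertical below 0.18 rad and value of joint lift below 0.005 m), for 0.1 s.
2. with the crank on the shaft and held in the gripper, the board is wound up flush with the setting block (horizontal distance between crank and drive_seat below 0.005 m and z of crank in the frame of drive_seat below 0.005 m and angle between crank's own z axis and vertical below 0.18 rad and z of board_top in the frame of block_top between -0.0025 and 0.0025 m and z of board in the frame of saddle_top below 0.004 m and horizontal distance between board and saddle_top below 0.03 m and contact force between the fingers and crank above 0.5 N), for 0.1 s.
At the end, for the whole second after the job is handed in: Board top within 2.5 mm of the height of the block top; board on the saddle (within 30 mm of its centre); crank seated on the shaft (within 5 mm of the seat sideways, at most 5 mm above it, tilt under 0.18 rad); crank and board released and at rest (z of board_top in the frame of block_top between -0.0025 and 0.0025 m and horizontal distance between crank and drive_seat below 0.005 m and z of crank in the frame of drive_seat below 0.005 m and angle between crank's own z axis and vertical below 0.18 rad and z of board in the frame of saddle_top below 0.004 m and horizontal distance between board and saddle_top below 0.03 m and contact force between each of the arm, the fingers and crank below 0.05 N and linear speed of board below 0.01 m/s and linear speed of crank below 0.02 m/s); the robot touches nothing.
It fails at once if the crank is pressed on the jack with more than 60 N before it is seated (contact force between crank and jack above 60 N and z of crank in the frame of drive_seat above 0.005 m).
It fails at once if the crank is strained against the jack with more than 100 N (contact force between crank and jack above 100 N).
It fails at once if the board is pushed off its place (its centre over 30 mm from the saddle's) or tipped over 0.15 rad (horizontal distance between board and saddle_top above 0.03 m or angle between board's own z axis and vertical above 0.15 rad).
It fails at once if another thing on the bench is moved by more than 25 mm (distance of any of mallet, chisel, tin, offcut, square, sander from where it was at the start of the episode above 0.025 m).
It also fails if it takes over 72 s, if anything falls off the work surface, if the arm or the gripper's body presses on something with over 40 N, if the wrist force passes 120 N, or if a joint passes its speed limit or range.

ROBOT

A 6-joint arm with a two-finger parallel gripper is mounted at the origin on the work surface. World frame = base frame: x ahead of the robot, y to its left, z up, the work surface at z = 0. Lengths are in m, angles in rad, forces in N, time in s.
With the tool pointing down it reaches from about 0.3 to 0.775 m from the base axis. Payload 14.6 kg.
Tool frame: the origin (TCP) lies at the very end of the fingers, on their centre line; the grasp point (between the pads) lies tcp_to_grasp behind it (tcp_to_grasp is the distance from the TCP to the grasp point, in m); z points along the fingers, y is the direction in which the jaws open and shut (so a half turn about z gives the same grasp; the last joint's range is limited). The gripper opens to 85 mm and grips with 20 to 120 N. Pads are 22 mm wide; open, the fingers measure 114 mm over their backs; the gripper's body (76 mm by 85 mm) begins 54 mm behind the grasp point. The pads swing forward as they close: fully open they stand 13 mm farther back than shut.
Start: joints at [-1.233, 0.3, 1.521, -0, 1.321, -0.067], TCP at [0.217, -0.506, 0.231] pointing down, gripper open.
Joint ranges: [-3.03, 3.03], [-0.79, 2.21], [0.23, 2.52], [-1.04, 4.18], [0, 3.07], [-2.55, 2.55]. Speed limits (rad/s): [2.22, 2.22, 2.57, 3.14, 3.14, 3.14].

INTERFACE

Orientations are given as a unit quaternion [w, x, y, z].
In Python, from plant import * gives the robot as it stands.
- The arm moves only by the tool drive_tool, never from a script. Its argument "increments" is a list of rows, each a list of 7 numbers: the gripper command: -1 is shut, 1 is fully open, values between are in proportion, then the shift along the tool's x, y, z normalised to -1 to 1, where 1 is 1 m, then the turn, a rotation vector about the tool's x, y, z normalised to -1 to 1, where 1 is 5 degrees. A call has 1 to 12 rows; each row shifts and turns the commanded pose from where the row before left it, along the tool's axes as they then stand; what a row does not reach is not made up. A row lasts 1/8 s, in which the tool goes at most 62.5 mm and 10.7 degrees, less where a joint would pass 70% of its speed; a pose out of reach is approached as far as the arm can. A call with a number of a shift or a turn outside -1 to 1 is refused whole. A call with a gripper value outside its range is refused whole. The fingers move at their own pace and stop on an object; "newtons" is the grip in N (left out, the last holds). Time passes only in rows, so rows that do not move let the fingers close. It gives the time, the measured TCP pose, the force and the opening at its end, in the units of the state.
- state(): the state, without advancing time (a new reading comes with each control period).
- camera(name): name is "scene" or "side" or "wrist"; returns the picture (384x512x3 uint8, red, green, blue); there is no depth.
- calibration(name): a dict with "vertical_fov" (degrees; the focal length in pixels is half the picture's height over the tangent of half this angle, whatever the lens; pixels are square), "cx", "cy" (the principal point, pixels), "cam_to_world" (4x4, takes a point from camera to world coordinates). Camera axes: x right, y up, looking along -z (the intrinsics and any distortion apply to the point x, -y, -z); pixel columns grow to the right and rows downward; lengths in m; the calibration is good to about 2 mm. The wrist camera is an equidistant fisheye: a pixel r from the principal point sees the ray r / f radians off the axis. A picture is of the moment at which its call begins: read the wrist's pose just before it. calibration takes no time and is no camera call; for the wrist camera it gives the pose at the moment of the call.
- sign_off(): hands the job in, once; it reports no verdict.
The state is a dict: "clock": time; "joint_positions": joint angles; "dq": joint speeds; "tau": joint torques, N m; "ee_pos": TCP position; "tcp_rot": TCP orientation; "wrist_force": force on the tool from outside, world axes, zero at the start; "ft_torque": the same for the moment, N m; "opening": finger opening in m.
Only numpy, scipy, OpenCV 4.12 (cv2) and the standard library are available. Lean on these libraries where they do the work, as an engineer would, in place of code of your own. Each camera call takes 0.05 s, during which the arm holds its last target. There are 200 camera calls.

## Working session

There is one attempt and no reset: what is moved stays moved. The work goes in short steps, Python scripts to look and compute and a tool call to move; the robot and the scene stay as the last step left them, time stands still between calls to the robot, and variables do not carry over. Pictures are saved under pics/ and viewed, about 8 in all and at most 12, crops included, and the job is handed in when it is done.

Besides the shell and the picture viewer there is one more tool, called in YAML: its name, and indented under it one key for each argument. drive_tool: Moves the arm, as the interface text tells. Its arguments: {"type":"object","properties":{"increments":{"type":"array"},"newtons":{"type":"number"}},"required":["increments"]}

```bash
ls; mkdir -p pics; python3 - <<'E'
from plant import *
import cv2
s=state(); print(s)
for n in("scene","side","wrist"):
    c=calibration(n); print(n,c)
    cv2.imwrite(f"pics/a_{n}.png",camera(n)[:,:,::-1])
a=[cv2.imread(f"pics/a_{n}.png") for n in("scene","side","wrist")]
cv2.imwrite("pics/a0.png",cv2.resize(a[0],(800,600)))
E
```

```text
pics
{'clock': 0.0, 'joint_positions': array([-1.23259999e+00,  3.00481833e-01,  1.52160019e+00,  4.23114291e-05,
        1.32066734e+00, -6.66187702e-02]), 'dq': array([ 0.00183758,  0.00125182, -0.00041257,  0.00051088, -0.00077055,
       -0.0001965 ]), 'tau': array([ 2.26396143e-03, -5.43492579e+01, -3.61795521e+01,  1.82574877e-05,
        3.96297779e-03,  2.85242328e-05]), 'ee_pos': array([ 0.21653674, -0.50532822,  0.23070733]), 'tcp_rot': array([-5.75809010e-04,  9.79586322e-01,  2.01023140e-01, -5.79878040e-05]), 'wrist_force': array([ 0.22636185,  0.2988457 , -0.45767353]), 'ft_torque': array([-0.03124967, -0.00786279,  0.02026439]), 'opening': 0.08525547416853099}
scene {'vertical_fov': 56.01964000037562, 'cx': 252.45769992095907, 'cy': 189.96461633901254, 'cam_to_world': array([[-0.07687495, -0.77835835,  0.62309592,  1.10004969],
       [ 0.9969614 , -0.06789285,  0.03819058, -0.0208334 ],
       [ 0.0125778 ,  0.62413848,  0.78121249,  0.79613277],
       [ 0.        ,  0.        ,  0.        ,  1.        ]])}
side {'vertical_fov': 45.733071197771196, 'cx': 252.07691714469456, 'cy': 195.93968128321083, 'cam_to_world': array([[-0.88212839,  0.30091485, -0.36235308,  0.12427483],
       [-0.47100182, -0.56781297,  0.67508941,  0.7220298 ],
       [-0.00260435,  0.7661845 ,  0.64261538,  0.86135277],
       [ 0.        ,  0.        ,  0.        ,  1.        ]])}
wrist {'vertical_fov': 65.70646984690485, 'cx': 252.5739707342212, 'cy': 192.72827925832252, 'cam_to_world': array([[ 3.94478296e-01,  8.75859146e-01,  2.77952569e-01,
         2.87379441e-01],
       [-9.18904947e-01,  3.76247924e-01,  1.18537750e-01,
        -4.74522271e-01],
       [-7.56704925e-04, -3.02172560e-01,  9.53252942e-01,
         3.73837803e-01],
       [ 0.00000000e+00,  0.00000000e+00,  0.00000000e+00,
         1.00000000e+00]])}
```

View pics/a0.png

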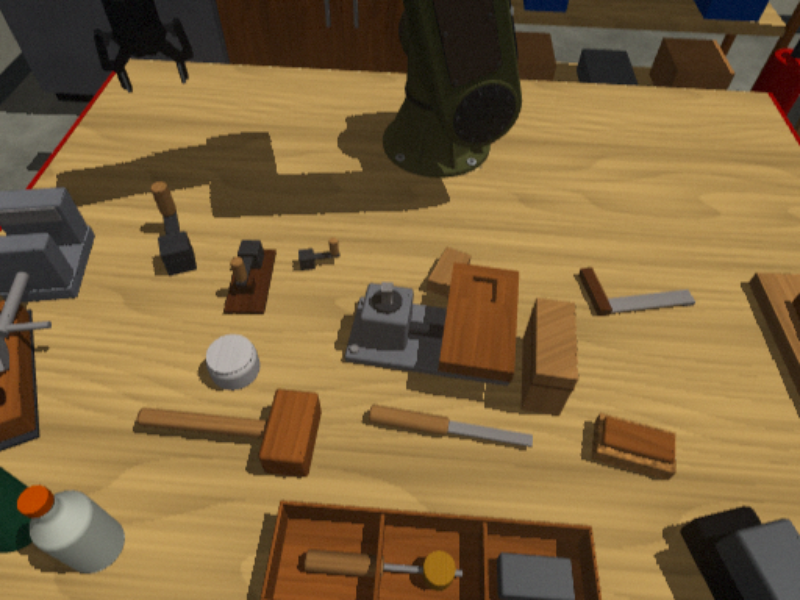

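View pics/a_side.png

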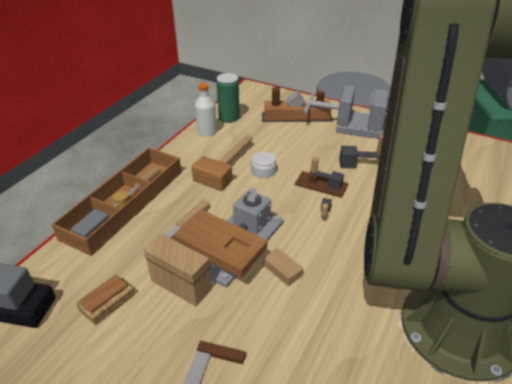

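```bash
cat > h.py <<'E'
from plant import *
import numpy as np, cv2
from scipy.spatial.transform import Rotation as R
def ray(n,u,v,c=None):
    c=c or calibration(n); f=192/np.tan(np.radians(c["vertical_fov"])/2)
    x,y=(u-c["cx"])/f,(v-c["cy"])/f
    if n=="wrist":
        r=np.hypot(x,y); d=np.array([x/r*np.sin(r),-y/r*np.sin(r),-np.cos(r)])
    else: d=np.array([x,-y,-1.])
    M=c["cam_to_world"]; d=M[:3,:3]@d
    return M[:3,3],d/np.linalg.norm(d)
def plane(n,u,v,z,c=None):
    o,d=ray(n,u,v,c); return o+d*(z-o[2])/d[2]
def tri(*rays):
    A=sum(np.eye(3)-np.outer(d,d) for o,d in rays); b=sum((np.eye(3)-np.outer(d,d))@o for o,d in rays)
    p=np.linalg.solve(A,b); return p,[round(1000*np.linalg.norm(np.cross(p-o,d)),1) for o,d in rays]
def proj(n,p,c=None):
    c=c or calibration(n); f=192/np.tan(np.radians(c["vertical_fov"])/2); M=c["cam_to_world"]
    q=M[:3,:3].T@(np.asarray(p)-M[:3,3]); x,y,z=q[0],-q[1],-q[2]
    if n=="wrist":
        r=np.hypot(x,y); t=np.arctan2(r,z); return c["cx"]+f*t*x/r,c["cy"]+f*t*y/r
    return c["cx"]+f*x/z,c["cy"]+f*y/z
E
python3 - <<'E'
from h import *
np.set_printoptions(precision=4,suppress=True)
for k,a,b in[("hubtop",(160,158),(336,178)),("knobtop",(152,166),(315,160)),("shaft",(247,186),(249,192)),("blocktop",(352,214),(182,256))]:
    print(k,tri(ray("scene",*a),ray("side",*b)))
for x in[(224,312),(263,314),(275,250),(238,250)]: print(plane("scene",x[0]*.64,x[1]*.64,.005))
im=[cv2.resize(cv2.imread("pics/a_scene.png")[140:260,130:380],(750,360),interpolation=2),cv2.resize(cv2.imread("pics/a_side.png")[140:300,130:380],(375*2,480))]
a=cv2.resize(cv2.imread("pics/a_side.png")[150:300,140:360],(440,300),interpolation=2)
w=cv2.resize(cv2.imread("pics/a_wrist.png"),(330,248))
o=np.zeros((600,800,3),np.uint8); o[:300,:625]=cv2.resize(im[0],(625,300)); o[300:,:440]=a; o[300:548,450:780]=w
cv2.imwrite("pics/a1.png",o)
E
```

```text
hubtop (array([ 0.4067, -0.329 ,  0.0421]), [np.float64(1.9), np.float64(1.9)])
knobtop (array([ 0.4762, -0.326 ,  0.085 ]), [np.float64(1.2), np.float64(1.2)])
shaft (array([ 0.5542, -0.0661,  0.1232]), [np.float64(2.2), np.float64(2.2)])
blocktop (array([0.595 , 0.1829, 0.0996]), [np.float64(1.9), np.float64(1.9)])
[ 0.5289 -0.354   0.005 ]
[ 0.5273 -0.2853  0.005 ]
[ 0.3744 -0.2964  0.005 ]
[ 0.3807 -0.3667  0.005 ]
```

View pics/a1.png

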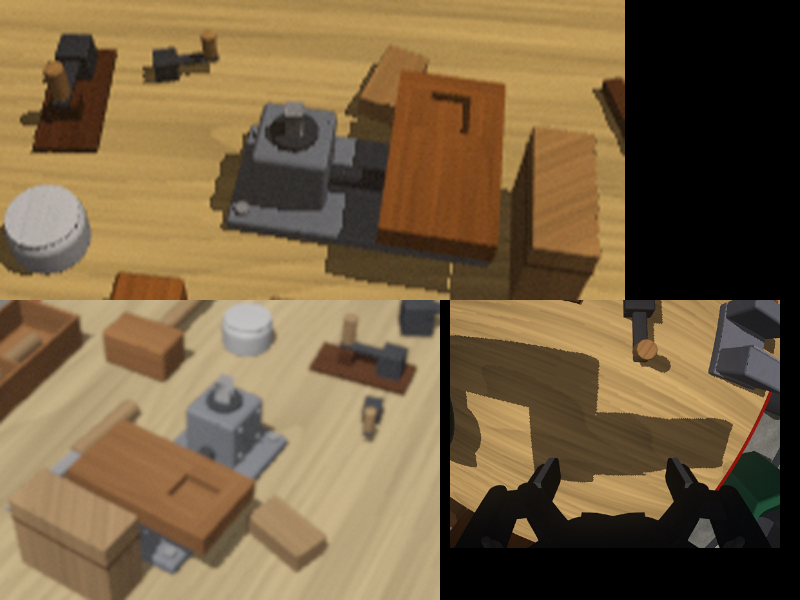

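The crank on the rest is the middle one, with its hub near (0.407, -0.329) and its arm roughly along +x. The shaft is near (0.554, -0.066). I'll move the wrist camera over the crank.

drive_tool:
  increments:
    - [1,0.048,-0.017,0.006,0,0,0]
    - [1,0.048,-0.017,0.006,0,0,0]
    - [1,0.048,-0.017,0.006,0,0,0]
    - [1,0.048,-0.017,0.006,0,0,0]
    - [1,0.048,-0.017,0.006,0,0,0]
    - [1,0,0,0,0,0,1.28]
    - [1,0,0,0,0,0,1.28]
    - [1,0,0,0,0,0,1.28]
    - [1,0,0,0,0,0,0]

```text
out of range: a turn must lie within [-1, 1]
```

```bash
python3 - <<'E'
from h import *
import plant; print([k for k in dir(plant) if not k.startswith('_')], getattr(plant,'tcp_to_grasp',None))
print(state()["ee_pos"])
print(calibration("wrist")["cam_to_world"].tolist())
i=camera("wrist")[:,:,::-1]; cv2.imwrite("pics/b.png",i); cv2.imwrite("pics/b2.png",cv2.resize(i,(800,600),interpolation=2))
E
```

```text
['PlanningError', 'calibration', 'camera', 'sign_off', 'state', 'tcp_to_grasp'] 0.0187
[ 0.2165418  -0.50537827  0.23085684]
[[0.39447833750571615, 0.8758760900889423, 0.2778991112782341, 0.2873832382259731], [-0.9189050521748704, 0.3761998874197695, 0.11868929940331797, -0.4745330576164221], [-0.0005884948801516734, -0.3021832548568151, 0.9532496704210895, 0.3739178401551614], [0.0, 0.0, 0.0, 1.0]]
```

View pics/b2.png

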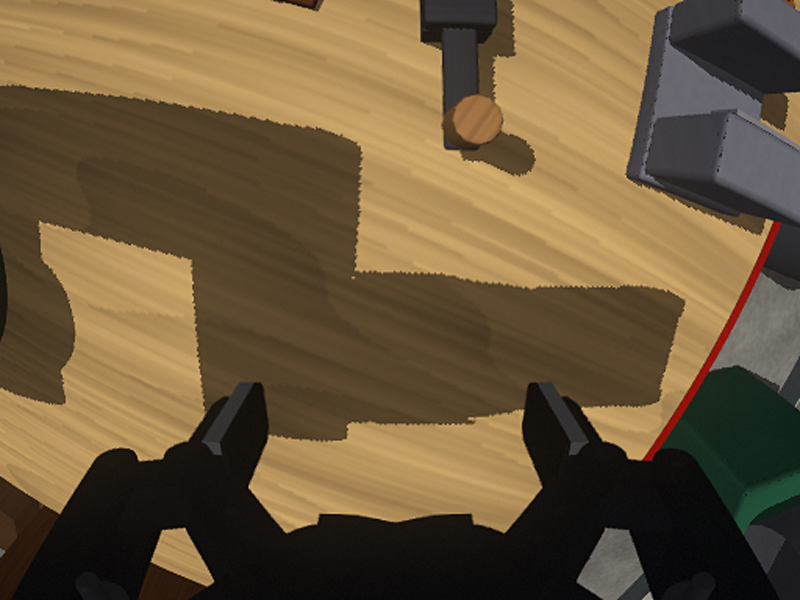

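The turn limit is 1 per row, so that call was refused. The picture shows only the start pose, with the large decoy at the top. I'll send it again with smaller turns.

drive_tool:
  increments:
    - [1,0.048,-0.017,0.006,0,0,0]
    - [1,0.048,-0.017,0.006,0,0,0]
    - [1,0.048,-0.017,0.006,0,0,0]
    - [1,0.048,-0.017,0.006,0,0,0]
    - [1,0.048,-0.017,0.006,0,0,0]
    - [1,0,0,0,0,0,0.96]
    - [1,0,0,0,0,0,0.96]
    - [1,0,0,0,0,0,0.96]
    - [1,0,0,0,0,0,0.96]
    - [1,0,0,0,0,0,0]

```text
clock: 1.45
ee_pos: [0.4037, -0.3328, 0.2012]
tcp_rot: [-0.0, 0.999, 0.035, -0.0]
wrist_force: [-0.4, -0.4, -0.0]
opening: 0.0854
```

```bash
python3 - <<'E'
from h import *
print(state()["ee_pos"],state()["tcp_rot"])
np.save("c_c.npy",calibration("wrist"),allow_pickle=True)
i=camera("wrist")[:,:,::-1]; cv2.imwrite("pics/c.png",i); cv2.imwrite("pics/c2.png",cv2.resize(i,(800,600),interpolation=2))
E
```

```text
[ 0.40369817 -0.33284861  0.2011659 ] [-9.38923888e-05  9.99384295e-01  3.50858571e-02 -7.24931186e-05]
```

View pics/c2.png

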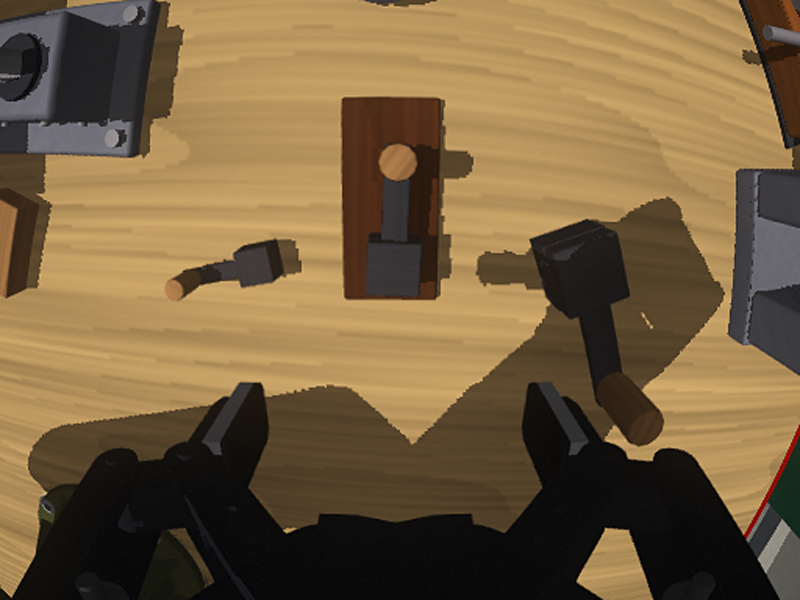

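```bash
python3 - <<'E'
from h import *
np.set_printoptions(precision=4,suppress=True,linewidth=200)
c=np.load("c_c.npy",allow_pickle=True).item()
i=cv2.imread("pics/c.png"); g=i.mean(2).astype(int)
print("col 243..261 mean rows145-195",list(zip(range(145,195),g[145:195,244:260].mean(1).astype(int))))
for r in(160,172,182): print(r,list(zip(range(222,290),g[r-1:r+2,222:290].mean(0).astype(int))))
h=cv2.cvtColor(i,cv2.COLOR_BGR2HSV); roi=np.zeros(g.shape,bool); roi[85:120,235:275]=1
m=(roi&(h[...,0]<22)&(h[...,2]>150)).astype(np.uint8)
# keep disc only
n,l,st,ce=cv2.connectedComponentsWithStats(m); k=1+st[1:,4].argmax(); print(st[k],ce[k])
p=plane("wrist",*ce[k],.088,c); print("knob",p)
E
```

```text
col 243..261 mean rows145-195 [(145, np.int64(53)), (146, np.int64(53)), (147, np.int64(53)), (148, np.int64(53)), (149, np.int64(53)), (150, np.int64(53)), (151, np.int64(53)), (152, np.int64(54)), (153, np.int64(47)), (154, np.int64(31)), (155, np.int64(33)), (156, np.int64(46)), (157, np.int64(54)), (158, np.int64(55)), (159, np.int64(54)), (160, np.int64(53)), (161, np.int64(53)), (162, np.int64(54)), (163, np.int64(55)), (164, np.int64(55)), (165, np.int64(54)), (166, np.int64(53)), (167, np.int64(53)), (168, np.int64(54)), (169, np.int64(54)), (170, np.int64(54)), (171, np.int64(55)), (172, np.int64(54)), (173, np.int64(54)), (174, np.int64(54)), (175, np.int64(55)), (176, np.int64(54)), (177, np.int64(54)), (178, np.int64(54)), (179, np.int64(53)), (180, np.int64(53)), (181, np.int64(53)), (182, np.int64(53)), (183, np.int64(53)), (184, np.int64(54)), (185, np.int64(55)), (186, np.int64(55)), (187, np.int64(56)), (188, np.int64(52)), (189, np.int64(45)), (190, np.int64(44)), (191, np.int64(77)), (192, np.int64(148)), (193, np.int64(157)), (194, np.int64(155))]
160 [(222, np.in
[... 3666 characters left out ...]
nt64(54)), (261, np.int64(53)), (262, np.int64(52)), (263, np.int64(52)), (264, np.int64(53)), (265, np.int64(52)), (266, np.int64(54)), (267, np.int64(49)), (268, np.int64(34)), (269, np.int64(48)), (270, np.int64(49)), (271, np.int64(48)), (272, np.int64(48)), (273, np.int64(51)), (274, np.int64(51)), (275, np.int64(51)), (276, np.int64(52)), (277, np.int64(53)), (278, np.int64(40)), (279, np.int64(41)), (280, np.int64(71)), (281, np.int64(67)), (282, np.int64(159)), (283, np.int64(153)), (284, np.int64(151)), (285, np.int64(151)), (286, np.int64(151)), (287, np.int64(151)), (288, np.int64(151)), (289, np.int64(150))]
[243  93  22  22 327] [252.5107 102.419 ]
knob [ 0.4797 -0.327   0.088 ]
```

```bash
python3 - <<'E'
from h import *
np.set_printoptions(precision=4,suppress=True,linewidth=200)
c=np.load("c_c.npy",allow_pickle=True).item()
P=[(235,155),(269.3,155),(267.3,188.5),(233.7,188.5)]
q=np.array([plane("wrist",*p,.05,c) for p in P]); print(q,q.mean(0),np.linalg.norm(q-np.roll(q,1,0),axis=1))
r=ray("wrist",252.5,102.4,c); print("knobtop tri",tri(r,ray("scene",152,166),ray("side",315,160)))
r=ray("wrist",251.3,171.6,c); print("hubtop tri",tri(r,ray("scene",160,158),ray("side",336,178)))
k=plane("wrist",252.5,102.4,.088,c); d=k-q.mean(0); print("yaw",np.arctan2(d[1],d[0]),np.hypot(d[0],d[1]))
e=(q[1]-q[2]+q[0]-q[3]); print("edge yaw",np.arctan2(e[1],e[0]))
R0=np.arctan2(*(lambda v:(v[1],v[0]))(R.from_quat(np.roll(state()["tcp_rot"],-1)).as_matrix()[:,0])); print("tool yaw",R0)
E
```

```text
[[ 0.4259 -0.3131  0.05  ]
 [ 0.4283 -0.3475  0.05  ]
 [ 0.3932 -0.3484  0.05  ]
 [ 0.3907 -0.3138  0.05  ]] [ 0.4095 -0.3307  0.05  ] [0.0352 0.0344 0.0352 0.0348]
knobtop tri (array([ 0.4776, -0.3264,  0.0852]), [np.float64(2.2), np.float64(1.9), np.float64(1.6)])
hubtop tri (array([ 0.4071, -0.3299,  0.0415]), [np.float64(1.2), np.float64(2.1), np.float64(1.9)])
yaw 0.05346233409902134 0.07030449855878118
edge yaw 0.02192836527477092
tool yaw 0.07146546990772158
```

drive_tool:
  increments:
    - [0.5,0.006,-0.002,0.04,0,0,0.2]
    - [0.5,0,0,0.05,0,0,0]
    - [0.5,0,0,0.05,0,0,0]
    - [0.5,0,0,0.041,0,0,0]
    - [0.5,0,0,0,0,0,0]
    - [-1,0,0,0,0,0,0]
    - [-1,0,0,0,0,0,0]
    - [-1,0,0,0,0,0,0]
    - [-1,0,0,0,0,0,0]
    - [-1,0,0,0,0,0,0]
  newtons: 50

```text
clock: 2.75
ee_pos: [0.4105, -0.3314, 0.0225]
tcp_rot: [0.001, 1.0, 0.026, 0.001]
wrist_force: [-0.5, -0.5, 8.3]
opening: 0.0354
```

drive_tool:
  increments:
    - [-1,0,0,-0.03,0,0,0]
    - [-1,0,0,-0.05,0,0,0]
    - [-1,0,0,-0.05,0,0,0]
    - [-1,0,0,-0.05,0,0,0]
    - [-1,0.024,-0.039,0,0,0,0]
    - [-1,0.024,-0.039,0,0,0,0]
    - [-1,0.024,-0.039,0,0,0,0]
    - [-1,0.024,-0.039,0,0,0,0]
    - [-1,0.024,-0.039,0,0,0,0]
    - [-1,0,0,0.02,0,0,0]
    - [-1,0,0,0.018,0,0,0]
    - [-1,0,0,0,0,0,0]

```text
clock: 4.25
ee_pos: [0.5187, -0.1292, 0.1621]
tcp_rot: [-0.0, 1.0, 0.026, -0.001]
wrist_force: [0.9, -0.1, -2.6]
opening: 0.0348
```

```bash
python3 - <<'E'
from h import *
s=state(); print(s["ee_pos"],s["tcp_rot"],s["wrist_force"],s["opening"])
np.save("d_c.npy",calibration("wrist"),allow_pickle=True)
i=camera("wrist")[:,:,::-1]; cv2.imwrite("pics/d.png",i); 
u,v=map(int,proj("wrist",[.554,-.066,.132])); print(u,v)
o=np.zeros((600,800,3),np.uint8)
o[:300,:400]=cv2.resize(i,(400,300),interpolation=3)
u0,v0=max(u-40,0),max(v-40,0)
o[:400,400:]=cv2.resize(i[v0:v0+80,u0:u0+80],(400,400),interpolation=0); print(u0,v0)
cv2.imwrite("pics/d2.png",o)
E
```

```text
[ 0.51867425 -0.1292011   0.16207569] [-2.53285898e-04  9.99653594e-01  2.63084034e-02 -7.04758677e-04] [ 0.85239135 -0.1405738  -2.61940451] 0.03478062278204789
154 167
114 127
```

View pics/d2.png

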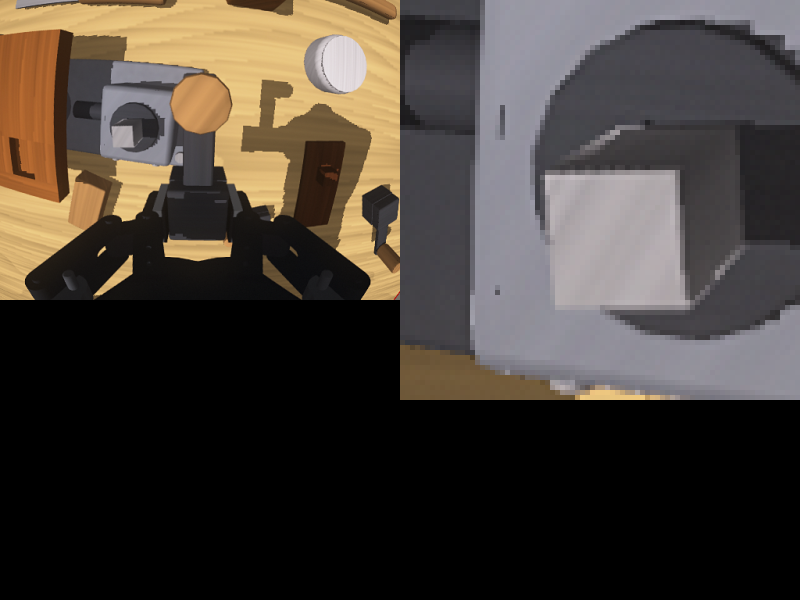

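```bash
python3 - <<'E'
from h import *
np.set_printoptions(precision=4,suppress=True,linewidth=200)
c=np.load("d_c.npy",allow_pickle=True).item()
i=cv2.imread("pics/d.png"); g=i.mean(2)
m=np.zeros(g.shape,np.uint8); m[155:195,138:176]=((g>150)[155:195,138:176])
hsv=cv2.cvtColor(i,cv2.COLOR_BGR2HSV)
n,l,st,ce=cv2.connectedComponentsWithStats(m)
print([(s.tolist(),q.tolist()) for s,q in zip(st[1:],ce[1:]) if s[4]>30])
P=np.array([(545,171),(681,171),(692,306),(555,309)],float); P=np.c_[114+(P[:,0]-400)/5-.5,127+P[:,1]/5-.5]
q=np.array([plane("wrist",*p,.132,c) for p in P]); e=np.roll(q,-1,0)-q
print(q,q.mean(0),np.linalg.norm(e,axis=1)); a=np.degrees(np.arctan2(e[:,1],e[:,0]))%90; print("edge deg",a)
uv=P.mean(0); print(tri(ray("wrist",*uv,c),ray("scene",247,186),ray("side",249,192)))
# knob top
h=hsv; roi=np.zeros(g.shape,bool); roi[90:175,210:305]=1
mk=(roi&(h[...,0]<20)&(h[...,1]>100)&(h[...,2]>165)).astype(np.uint8)
n,l,st,ce=cv2.connectedComponentsWithStats(mk); k=1+st[1:,4].argmax(); print(st[k],ce[k])
s=state(); z=s["ee_pos"][2]-.0225+.010+.078
kp=plane("wrist",*ce[k],z,c); d=kp-s["ee_pos"]; print("knob",kp,d,np.degrees(np.arctan2(d[1],d[0])),np.hypot(*d[:2]))
X=R.from_quat(np.roll(s["tcp_rot"],-1)).as_matrix(); print("toolyaw",np.degrees(np.arctan2(X[1,0],X[0,0])),X)
E
```

```text
[([138, 155, 4, 22, 33], [139.15151515151516, 166.42424242424244]), ([143, 161, 29, 29, 703], [156.3470839260313, 174.71977240398294])]
[[ 0.558  -0.0583  0.132 ]
 [ 0.5585 -0.0762  0.132 ]
 [ 0.5414 -0.0772  0.132 ]
 [ 0.5401 -0.0588  0.132 ]] [ 0.5495 -0.0676  0.132 ] [0.0179 0.0172 0.0185 0.0179]
edge deg [1.7245 3.558  4.0867 1.6583]
(array([ 0.5516, -0.0655,  0.1239]), [np.float64(4.0), np.float64(2.4), np.float64(3.8)])
[ 219   96   76   75 4410] [256.5982 132.7678]
knob [ 0.5877 -0.1262  0.2285] [0.0686 0.0033 0.0655] 2.7667246537937324 0.06863114992539114
toolyaw 2.9999217603673123 [[ 0.9986  0.0523  0.0002]
 [ 0.0523 -0.9986 -0.    ]
 [ 0.0001  0.     -1.    ]]
```

drive_tool:
  increments:
    - [-1,0,-0.02,0,0,0,0]
    - [-1,0,-0.04,0,0,0,0]
    - [-1,0,-0.04,0,0,0,0]
    - [-1,0,-0.025,0,0,0,0]
    - [-1,0,0,0,0,0,0]
    - [-1,0,0,0,0,0,0]

```text
clock: 5.05
ee_pos: [0.5128, -0.0046, 0.1629]
tcp_rot: [0.0, 1.0, 0.026, 0.0]
wrist_force: [0.1, 0.3, -2.8]
opening: 0.0355
```

```bash
cat > sq.py <<'E'
from h import *
np.set_printoptions(precision=4,suppress=True,linewidth=200)
def square(f,c,pts):
    i=cv2.imread(f); g=cv2.GaussianBlur(cv2.resize(i,None,fx=4,fy=4,interpolation=2).mean(2).astype(np.float32),(5,5),0)
    u,v=proj("wrist",pts,c); b=[int(4*(v-22)),int(4*(v+26)),int(4*(u-22)),int(4*(u+26))]
    out=[]
    for t in(165,175,185):
        m=np.zeros(g.shape,np.uint8); m[b[0]:b[1],b[2]:b[3]]=g[b[0]:b[1],b[2]:b[3]]>t
        n,l,st,ce=cv2.connectedComponentsWithStats(m); k=1+st[1:,4].argmax()
        ct=max(cv2.findContours((l==k).astype(np.uint8),0,2)[0],key=cv2.contourArea)
        r=cv2.minAreaRect(ct); P=(cv2.boxPoints(r)+.5)/4-.5; ce=(ce[k]+.5)/4-.5
        ap=cv2.approxPolyDP(ct,12,True)[:,0]; P=(ap+.5)/4-.5
        q=np.array([plane("wrist",*p,.132,c) for p in P]); e=np.roll(q,-1,0)-q
        print(f,t,"px",ce,len(P),"ctr",plane("wrist",*ce,.132,c)[:2],q.mean(0)[:2],"L",np.linalg.norm(e,axis=1),"deg",(np.degrees(np.arctan2(e[:,1],e[:,0]))+45)%90-45)
        out.append(ce)
    return out[1]
E
python3 - <<'E'
from sq import *
print(state()["ee_pos"])
c2=calibration("wrist"); np.save("e_c.npy",c2,allow_pickle=True)
i=camera("wrist")[:,:,::-1]; cv2.imwrite("pics/e.png",i)
c1=np.load("d_c.npy",allow_pickle=True).item(); p=[.5495,-.0676,.132]
a=square("pics/d.png",c1,p); b=square("pics/e.png",c2,p)
print(tri(ray("wrist",*a,c1),ray("wrist",*b,c2)))
u,v=map(int,proj("wrist",p,c2)); o=np.zeros((400,800,3),np.uint8); o[:,:400]=cv2.resize(i[v-40:v+40,u-40:u+40],(400,400),interpolation=0); o[:300,400:]=cv2.resize(i,(400,300),interpolation=3)
cv2.imwrite("pics/e2.png",o); print(u-40,v-40)
E
```

```text
[ 0.5128 -0.0046  0.1629]
pics/d.png 165 px [156.5361 174.5425] 4 ctr [ 0.5494 -0.0674] [ 0.5494 -0.0672] L [0.0164 0.0169 0.0172 0.0166] deg [3.3988 2.5182 4.4816 5.4602]
pics/d.png 175 px [164.2955 179.0644] 5 ctr [ 0.5467 -0.0724] [ 0.5462 -0.0727] L [0.0162 0.0054 0.006  0.0026 0.0108] deg [-29.533    4.563  -24.3421  16.38     2.983 ]
pics/d.png 185 px [147.9676 162.3657] 1 ctr [ 0.557  -0.0619] [ 0.557 -0.061] L [0.] deg [0.]
pics/e.png 165 px [353.4456 175.4875] 10 ctr [ 0.5494 -0.0656] [ 0.5507 -0.0676] L [0.0097 0.0165 0.0062 0.0101 0.0188 0.0023 0.0049 0.0088 0.0092 0.0091] deg [  6.3226 -24.9624 -31.8268 -25.5048 -30.0848  -3.6375  -1.4858  37.5429  14.0217   4.5378]
pics/e.png 175 px [363.2048 163.367 ] 2 ctr [ 0.5576 -0.0711] [ 0.5577 -0.0714] L [0.0072 0.0072] deg [5.7284 5.7284]
pics/e.png 185 px [366.75  176.625] 1 ctr [ 0.5493 -0.0749] [ 0.5492 -0.0744] L [0.] deg [0.]
(array([ 0.5523, -0.0722,  0.1324]), [np.float64(5.3), np.float64(5.3)])
316 135
```

View pics/e2.png

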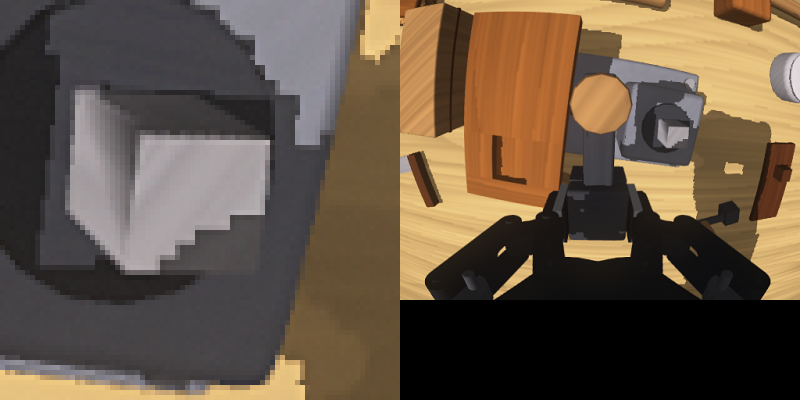

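```bash
python3 - <<'E'
from sq import *
c1=np.load("d_c.npy",allow_pickle=True).item();c2=np.load("e_c.npy",allow_pickle=True).item()
for a in((156.6,174.5),(157.1,174.4)): print(tri(ray("wrist",*a,c1),ray("wrist",355.35,175.35,c2)),plane("wrist",*a,.132,c1),plane("wrist",355.35,175.35,.132,c2))
P=np.array([(138,135),(270,138),(262,272),(127,272)])/5+[315.5,134.5]
q=np.array([plane("wrist",*p,.132,c2) for p in P]); e=np.roll(q,-1,0)-q
print(q.mean(0),np.linalg.norm(e,axis=1),(np.degrees(np.arctan2(e[:,1],e[:,0]))+45)%90-45)
i=cv2.imread("pics/e.png");h=cv2.cvtColor(i,cv2.COLOR_BGR2HSV); roi=np.zeros(h.shape[:2],bool); roi[90:175,210:305]=1
for f,c,t in(("d",c1,[.51867,-.1292,.16207]),("e",c2,[.5128,-.0046,.1629])):
    i=cv2.imread(f"pics/{f}.png");h=cv2.cvtColor(i,cv2.COLOR_BGR2HSV)
    m=(roi&(h[...,0]<20)&(h[...,1]>100)&(h[...,2]>165)).astype(np.uint8)
    ct=max(cv2.findContours(m,0,2)[0],key=cv2.contourArea); (u,v),r=cv2.minEnclosingCircle(ct)
    p=plane("wrist",u,v,t[2]+.0655,c)-t; X=R.from_quat([1,.0262,0,0]).as_matrix(); print(f,u,v,r,"knob in tool",X.T@p)
E
```

```text
(array([ 0.5493, -0.0672,  0.1313]), [np.float64(0.1), np.float64(0.1)]) [ 0.5495 -0.0674  0.132 ] [ 0.5496 -0.0669  0.132 ]
(array([ 0.5493, -0.0674,  0.1308]), [np.float64(0.0), np.float64(0.0)]) [ 0.5495 -0.0678  0.132 ] [ 0.5496 -0.0669  0.132 ]
[ 0.5495 -0.0671  0.132 ] [0.0178 0.0176 0.0186 0.0176] [3.2019 5.589  3.2167 2.9911]
d 256.4797668457031 132.68809509277344 38.342491149902344 knob in tool [ 0.069   0.0006 -0.0655]
e 256.4058837890625 132.68409729003906 38.40728759765625 knob in tool [ 0.0688  0.0005 -0.0655]
```

drive_tool:
  increments:
    - [-1,0.01,0.02,0,0,0,0]
    - [-1,0.014,0.026,0,0,0,0]
    - [-1,0.0105,0.0184,0,0,0,0]
    - [-1,0,0,0.008,0,0,0]
    - [-1,0,0,0,0,0,0]
    - [-1,0,0,0,0,0,0]

```text
clock: 5.85
ee_pos: [0.5504, -0.0669, 0.1543]
tcp_rot: [-0.0, 1.0, 0.026, -0.0]
wrist_force: [0.2, 0.2, -3.4]
opening: 0.0356
```

drive_tool:
  increments:
    - [-1,0,0,0.004,0,0,0]
    - [-1,0,0,0.004,0,0,0]
    - [-1,0,0,0.0015,0,0,0]
    - [-1,0,0,0.001,0,0,0]
    - [-1,0,0,0.001,0,0,0]
    - [-1,0,0,0,0,0,0]

```text
clock: 6.6
ee_pos: [0.5505, -0.0672, 0.1428]
tcp_rot: [0.0, 1.0, 0.026, -0.0]
wrist_force: [-0.1, 0.0, -3.1]
opening: 0.0352
```

drive_tool:
  increments:
    - [-1,0,0,0.001,0,0,0]
    - [-1,0,0,0.001,0,0,0]
    - [-1,0,0,0.001,0,0,0]
    - [-1,0,0,0,0,0,0]

```text
clock: 7.1
ee_pos: [0.5505, -0.0672, 0.1397]
tcp_rot: [-0.0, 1.0, 0.026, -0.0]
wrist_force: [0.3, -0.2, -3.0]
opening: 0.0352
```

It has gone in 4 to 5 mm with no change in force, so it's entering the socket. I'll keep going down.

drive_tool:
  increments:
    - [-1,0,0,0.002,0,0,0]
    - [-1,0,0,0.002,0,0,0]
    - [-1,0,0,0.002,0,0,0]
    - [-1,0,0,0.002,0,0,0]
    - [-1,0,0,0.002,0,0,0]
    - [-1,0,0,0.002,0,0,0]
    - [-1,0,0,0.002,0,0,0]
    - [-1,0,0,0,0,0,0]

```text
clock: 8.1
ee_pos: [0.5504, -0.0671, 0.1256]
tcp_rot: [-0.0, 1.0, 0.026, -0.0]
wrist_force: [0.2, -0.3, -3.0]
opening: 0.0355
```

drive_tool:
  increments:
    - [-1,0,0,0.0015,0,0,0]
    - [-1,0,0,0.001,0,0,0]
    - [-1,0,0,0.001,0,0,0]
    - [-1,0,0,0.001,0,0,0]
    - [-1,0,0,0,0,0,0]

```text
clock: 8.72
ee_pos: [0.5505, -0.0671, 0.1212]
tcp_rot: [-0.0, 1.0, 0.026, -0.0]
wrist_force: [-0.5, -0.3, -2.7]
opening: 0.0353
```

drive_tool:
  increments:
    - [-1,0,0,0.0007,0,0,0]
    - [-1,0,0,0.0007,0,0,0]
    - [-1,0,0,0,0,0,0]

```text
clock: 9.1
ee_pos: [0.5507, -0.0672, 0.1204]
tcp_rot: [0.0, 1.0, 0.026, 0.0]
wrist_force: [-1.7, 0.3, 3.9]
opening: 0.0354
```

drive_tool:
  increments:
    - [0.5,0,0,0,0,0,0]
    - [0.5,0,0,0,0,0,0]
    - [0.5,0,0,-0.02,0,0,0]
    - [0.5,0,0,-0.035,0,0,0]
    - [0.5,0,0,-0.035,0,0,0]
    - [0.5,0.034,0,0,0,0,0]
    - [0.5,0.035,0,0,0,0,0]
    - [0.5,0,0,0,0,0,0]

```text
clock: 10.1
ee_pos: [0.6205, -0.0634, 0.209]
tcp_rot: [-0.0, 1.0, 0.026, -0.0]
wrist_force: [0.1, 0.6, -0.4]
opening: 0.064
```

```bash
python3 - <<'E'
from sq import *
s=state();t=s["ee_pos"];print(t,s["wrist_force"])
c=calibration("wrist"); i=camera("wrist")[:,:,::-1]; cv2.imwrite("pics/f.png",i)
sc=camera("scene")[:,:,::-1]; cv2.imwrite("pics/f_s.png",sc)
sd=camera("side")[:,:,::-1]; cv2.imwrite("pics/f_d.png",sd)
print("pred knobtop px",proj("wrist",[.6195,-.0635,.186],c), "hubtop",proj("wrist",[.5495,-.0672,.148],c))
o=np.zeros((600,800,3),np.uint8); o[:300,:400]=cv2.resize(i,(400,300),interpolation=3)
o[300:,:400]=cv2.resize(sd[140:290,160:360],(400,300),interpolation=2); o[:300,400:]=cv2.resize(sc[140:290,180:380],(400,300),interpolation=2)
cv2.imwrite("pics/f2.png",o)
E
```

```text
[ 0.6205 -0.0634  0.209 ] [ 0.0711  0.5757 -0.396 ]
pred knobtop px (np.float64(253.38087135620475), np.float64(232.14255202651117)) hubtop (np.float64(253.12373573925794), np.float64(288.16012674170486))
```

View pics/f2.png

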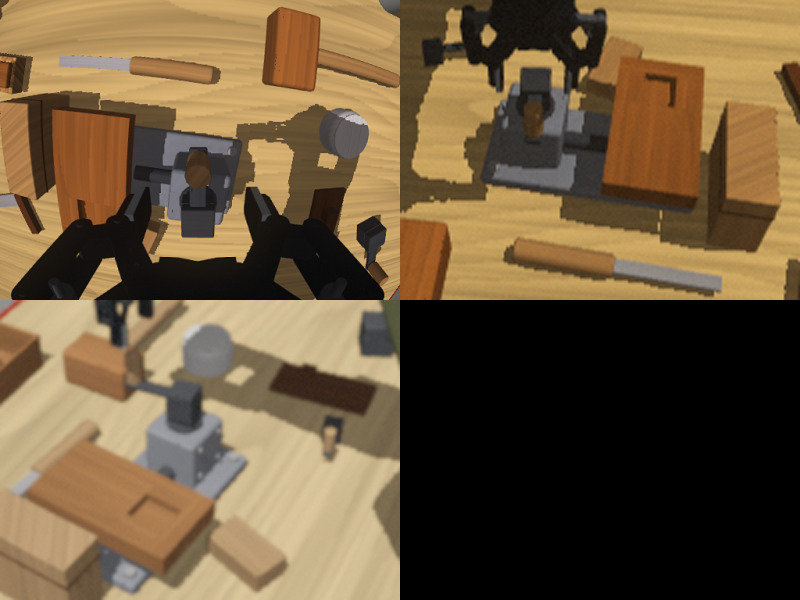

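drive_tool:
  increments:
    - [0.3,0,0,0.03,0,0,0]
    - [0.3,-0.001,0,0.03,0,0,0]
    - [-1,0,0,0,0,0,0]
    - [-1,0,0,0,0,0,0]
    - [-1,0,0,0,0,0,0]
    - [-1,0,0,0,0,0,0]
    - [-1,0,0,0,0,0,0]
  newtons: 30

```text
clock: 11.12
ee_pos: [0.6189, -0.0637, 0.1508]
tcp_rot: [0.0, 1.0, 0.026, 0.001]
wrist_force: [1.0, 0.3, 4.4]
opening: 0.0212
```

drive_tool:
  increments:
    - [-1,-0.0006,0.0091,0,0,0,0]
    - [-1,-0.0018,0.009,0,0,0,0]
    - [-1,-0.007,0.0169,0,0,0,0]
    - [-1,-0.0111,0.0145,0,0,0,0]
    - [-1,-0.0145,0.0111,0,0,0,0]
    - [-1,0,0,0,0,0,0]

```text
clock: 11.88
ee_pos: [0.5869, -0.127, 0.1516]
tcp_rot: [0.0, 1.0, 0.025, 0.002]
wrist_force: [1.2, -1.3, 10.5]
opening: 0.0214
```

drive_tool:
  increments:
    - [-1,-0.0169,0.007,-0.001,0,0,0]
    - [-1,-0.0181,0.0024,0,0,0,0]
    - [-1,-0.0181,-0.0024,0,0,0,0]
    - [-1,-0.0169,-0.007,0,0,0,0]
    - [-1,-0.0145,-0.0111,0,0,0,0]
    - [-1,-0.0111,-0.0145,0,0,0,0]
    - [-1,-0.007,-0.0169,0,0,0,0]
    - [-1,-0.0024,-0.0181,0,0,0,0]
    - [-1,0,0,0,0,0,0]

```text
clock: 13.0
ee_pos: [0.4775, -0.0707, 0.152]
tcp_rot: [0.0, 1.0, 0.026, -0.001]
wrist_force: [-19.0, -1.2, 19.8]
opening: 0.0209
```

```bash
python3 - <<'E'
from sq import *
print(state()["ee_pos"]); c=calibration("wrist"); np.save("g_c.npy",c,allow_pickle=True)
cv2.imwrite("pics/g.png",camera("wrist")[:,:,::-1])
E
```

```text
[ 0.4775 -0.0707  0.152 ]
```

drive_tool:
  increments:
    - [-1,-0.002,0,-0.002,0,0,0]
    - [-1,0,0,0,0,0,0]

```text
clock: 13.3
ee_pos: [0.4766, -0.0712, 0.153]
tcp_rot: [0.0, 1.0, 0.026, 0.0]
wrist_force: [-0.7, 0.3, 2.4]
opening: 0.0213
```

drive_tool:
  increments:
    - [-1,0.0024,-0.0181,0,0,0,0]
    - [-1,0.007,-0.0169,0,0,0,0]
    - [-1,0.0111,-0.0145,0,0,0,0]
    - [-1,0.0145,-0.0111,0,0,0,0]
    - [-1,0.0169,-0.007,0,0,0,0]
    - [-1,0.0181,-0.0024,0,0,0,0]
    - [-1,0,0,0,0,0,0]

```text
clock: 14.18
ee_pos: [0.5446, 0.0028, 0.1528]
tcp_rot: [0.0, 1.0, 0.026, 0.0]
wrist_force: [1.5, -3.1, 6.7]
opening: 0.0212
```

```bash
python3 - <<'E'
from sq import *
print(state()["ee_pos"]); c=calibration("wrist"); np.save("i_c.npy",c,allow_pickle=True)
i=camera("wrist")[:,:,::-1]; cv2.imwrite("pics/i.png",i); g=cv2.imread("pics/g.png")
o=np.zeros((600,800,3),np.uint8); 
o[:300,:400]=cv2.resize(g,(400,300),interpolation=3); o[:300,400:]=cv2.resize(i,(400,300),interpolation=3)
o[300:,:400]=cv2.resize(g[:288,:384],(400,300),interpolation=3)[:, :]
o[300:,400:]=cv2.resize(i[:192,:256],(400,300),interpolation=2)
o[300:,:400]=cv2.resize(g[:192,:256],(400,300),interpolation=2)
cv2.imwrite("pics/i2.png",o)
E
```

```text
[0.5446 0.0028 0.1528]
```

View pics/i2.png

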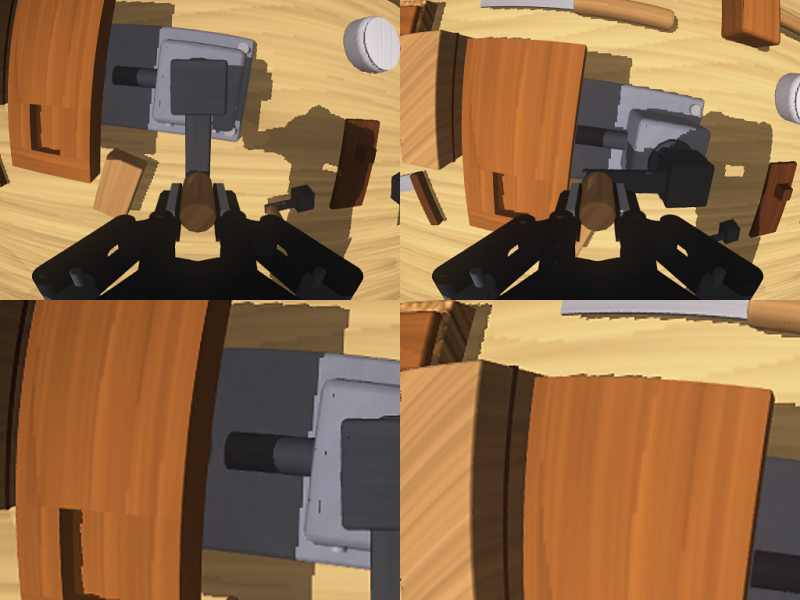

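drive_tool:
  increments:
    - [0.3,0,0,0,0,0,0]
    - [0.3,0,0,0,0,0,0]
    - [0.3,0,0,-0.025,0,0,0]
    - [0.3,0,0,-0.03,0,0,0]
    - [0.3,-0.002,-0.03,0,0,0,0]
    - [0.3,-0.002,-0.03,0,0,0,0]
    - [0.3,-0.002,-0.028,0,0,0,0]
    - [0.3,0,0,0,0,0,0]
    - [0.3,0,0,0,0,0,0]

```text
clock: 15.35
ee_pos: [0.5323, 0.0898, 0.2077]
tcp_rot: [0.0, 1.0, 0.026, -0.0]
wrist_force: [0.2, -0.3, 0.2]
opening: 0.0554
```

```bash
cat > snap.py <<'E'
import sys
from sq import *
n=sys.argv[1]; s=state(); print(s["ee_pos"],np.abs(s["dq"]).max()); c=calibration("wrist"); np.save(n+"_c.npy",c,allow_pickle=True)
cv2.imwrite(f"pics/{n}.png",camera("wrist")[:,:,::-1])
E
python3 snap.py j
```

```text
[0.5323 0.0898 0.2077] 0.014746154296342922
```

drive_tool:
  increments:
    - [0.3,0.0015,-0.03,0,0,0,0]
    - [0.3,0.002,-0.04,0,0,0,0]
    - [0.3,0.0015,-0.03,0,0,0,0]
    - [0.3,0,0,0,0,0,0]
    - [0.3,0,0,0,0,0,0]

```text
clock: 16.02
ee_pos: [0.5322, 0.1893, 0.2077]
tcp_rot: [0.0, 1.0, 0.026, -0.0]
wrist_force: [0.3, -0.5, 0.3]
opening: 0.0556
```

```bash
python3 snap.py k; python3 - <<'E'
from sq import *
a=cv2.imread("pics/j.png");b=cv2.imread("pics/k.png")
for n in"jk":
    c=np.load(n+"_c.npy",allow_pickle=True).item(); print(n,[tuple(int(t) for t in proj("wrist",p,c)) for p in([.65,.135,.1],[.65,.15,.11])])
o=np.vstack([cv2.resize(a[40:232],(800,300),interpolation=2),cv2.resize(b[40:232],(800,300),interpolation=2)])
cv2.imwrite("pics/k2.png",o)
E
```

```text
[0.5322 0.1893 0.2077] 0.009148627771385625
j [(206, 52), (186, 50)]
k [(324, 59), (309, 55)]
```

View pics/k2.png

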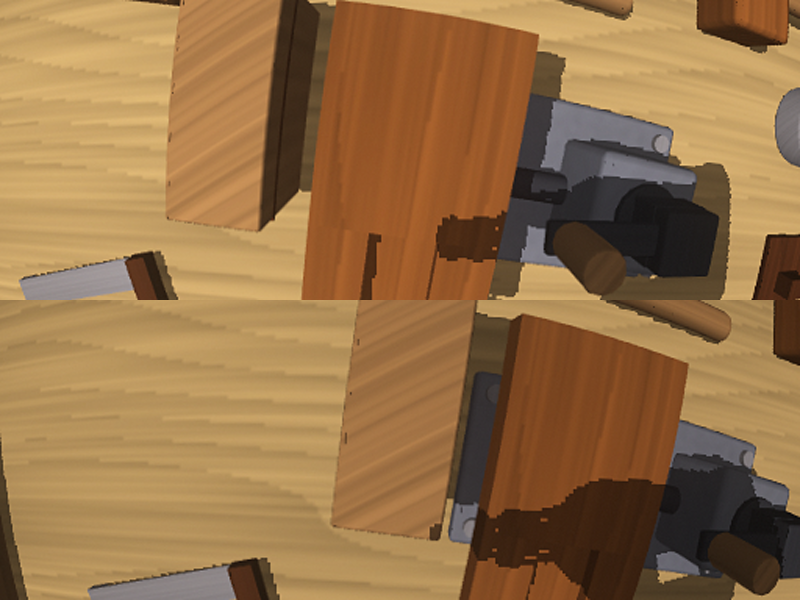

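```bash
python3 - <<'E'
from sq import *
cj,ck=[np.load(n+"_c.npy",allow_pickle=True).item() for n in"jk"]
def refine(f,u,v):
    g=cv2.imread(f).mean(2).astype(np.uint8); p=np.array([[[u,v]]],np.float32)
    return cv2.cornerSubPix(g,p,(4,4),(-1,-1),(3,30,.01))[0,0]
for n,a,b in[("blk-x+y",(166,218),(331,225)),("blk-x-y",(260,231),(440,240)),("brd+x+y",(338,0),(521,15)),("brd+x-y",(540,36),(688,64))]:
    A=[a[0]/1.5625-.2,40+a[1]/1.5625-.2];B=[b[0]/1.5625-.2,40+b[1]/1.5625-.2]
    A2,B2=refine("pics/j.png",*A),refine("pics/k.png",*B)
    print(n,*tri(ray("wrist",*A,cj),ray("wrist",*B,ck)),np.array(A),A2,np.array(B),B2,*tri(ray("wrist",*A2,cj),ray("wrist",*B2,ck)))
# line edges: subpixel column of max gradient per row
def edge(f,rows,lo,hi,sat):
    pass
E
```

```text
blk-x+y [0.5386 0.2249 0.1091] [np.float64(0.1), np.float64(0.1)] [106.04 179.32] [106.6795 179.9877] [211.64 183.8 ] [212.3408 184.8197] [0.5379 0.2243 0.1091] [np.float64(0.0), np.float64(0.0)]
blk-x-y [0.5339 0.1652 0.1109] [np.float64(0.0), np.float64(0.0)] [166.2  187.64] [164.8208 188.2989] [281.4 193.4] [280.5358 193.3792] [0.534  0.1661 0.1122] [np.float64(0.3), np.float64(0.3)]
brd+x+y [0.661  0.1276 0.0978] [np.float64(0.5), np.float64(0.5)] [216.12  39.8 ] [214.0875  42.273 ] [333.24  49.4 ] [333.8174  48.1124] [0.6594 0.1285 0.1029] [np.float64(1.2), np.float64(1.2)]
brd+x-y [0.6502 0.0172 0.0993] [np.float64(0.3), np.float64(0.3)] [345.4   62.84] [344.4327  61.7492] [440.12  80.76] [440.1579  80.2861] [0.6504 0.0189 0.1018] [np.float64(0.1), np.float64(0.1)]
```

drive_tool:
  increments:
    - [0.3,0.0006,0.045,0,0,0,0]
    - [0.3,0.0006,0.05,0,0,0,0]
    - [0.3,0.0007,0.05,0,0,0,0]
    - [0.3,0.0007,0.042,0,0,0,0]
    - [0.3,0,0,0,0,0,0]
    - [0.3,0,0,0.025,0,0,0]
    - [0.3,0,0,0.028,0,0,0]
    - [-1,0,0,0,0,0,0]
    - [-1,0,0,0,0,0,0]
    - [-1,0,0,0,0,0,0]
    - [-1,0,0,0,0,0,0]

```text
clock: 17.45
ee_pos: [0.5448, 0.0034, 0.1558]
tcp_rot: [0.0, 1.0, 0.026, 0.001]
wrist_force: [0.1, -2.0, 2.6]
opening: 0.0213
```

drive_tool:
  increments:
    - [-1,0.0181,0.0024,0,0,0,0]
    - [-1,0.0169,0.007,0,0,0,0]
    - [-1,0.0145,0.0111,0,0,0,0]
    - [-1,0.0111,0.0145,0,0,0,0]
    - [-1,0.007,0.0169,0,0,0,0]
    - [-1,0.0024,0.0181,0,0,0,0]
    - [-1,0,0,0,0,0,0]

```text
clock: 18.32
ee_pos: [0.6185, -0.0638, 0.1556]
tcp_rot: [0.0, 1.0, 0.025, 0.001]
wrist_force: [2.0, 0.6, 4.4]
opening: 0.0207
```

drive_tool:
  increments:
    - [-1,-0.0024,0.0181,0,0,0,0]
    - [-1,-0.007,0.0169,0,0,0,0]
    - [-1,-0.0111,0.0145,0,0,0,0]
    - [-1,-0.0145,0.0111,0,0,0,0]
    - [-1,-0.0169,0.007,0,0,0,0]
    - [-1,-0.0181,0.0024,0,0,0,0]
    - [-1,0,0,0,0,0,0]
    - [0.3,0,0,0,0,0,0]
    - [0.3,0,0,0,0,0,0]
    - [0.3,0,0,-0.05,0,0,0]

```text
clock: 19.58
ee_pos: [0.5503, -0.1357, 0.202]
tcp_rot: [-0.001, 1.0, 0.026, -0.004]
wrist_force: [0.3, 0.2, 0.8]
opening: 0.0556
```

drive_tool:
  increments:
    - [0.3,-0.004,-0.045,0,0,0,0]
    - [0.3,-0.004,-0.045,0,0,0,0]
    - [0.3,-0.004,-0.045,0,0,0,0]
    - [0.3,-0.004,-0.045,0,0,0,0]
    - [0.3,-0.003,-0.037,0,0,0,0]
    - [0.3,0,0,0,0,0,0]
    - [0.3,0,0,0,0,0,0]

```text
clock: 20.45
ee_pos: [0.5214, 0.0792, 0.2047]
tcp_rot: [0.0, 1.0, 0.026, -0.0]
wrist_force: [0.9, -0.7, 1.1]
opening: 0.0554
```

```bash
python3 snap.py l
```

```text
[0.5214 0.0792 0.2047] 0.018540402014028123
```

drive_tool:
  increments:
    - [0.3,0.002,-0.04,0,0,0,0]
    - [0.3,0.002,-0.04,0,0,0,0]
    - [0.3,0.002,-0.04,0,0,0,0]
    - [0.3,0,0,0,0,0,0]
    - [0.3,0,0,0,0,0,0]

```text
clock: 21.12
ee_pos: [0.5214, 0.1986, 0.2047]
tcp_rot: [0.0, 1.0, 0.026, -0.0]
wrist_force: [0.4, -0.2, -0.1]
opening: 0.0557
```

```bash
python3 snap.py m; python3 - <<'E'
from sq import *
a=cv2.imread("pics/l.png");b=cv2.imread("pics/m.png")
o=np.vstack([cv2.resize(a[30:222],(800,300),interpolation=2),cv2.resize(b[30:222],(800,300),interpolation=2)])
cv2.imwrite("pics/m2.png",o)
E
```

```text
[0.5214 0.1986 0.2047] 0.01018694900496151
```

View pics/m2.png

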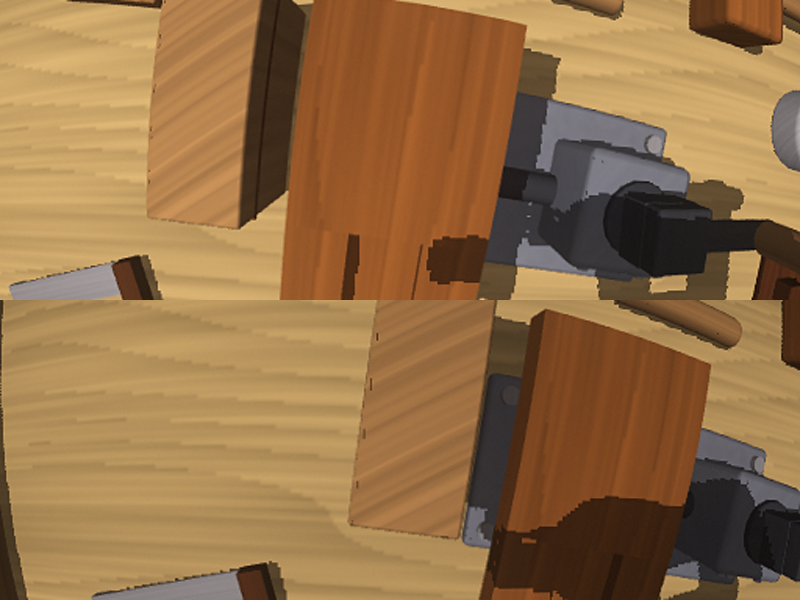

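```bash
cat > ht.py <<'E'
from sq import *
from scipy.optimize import brentq
def edge(f,p,q):
    p,q=[np.array([a/1.5625-.2,30+b/1.5625-.2]) for a,b in(p,q)]
    g=cv2.GaussianBlur(cv2.imread(f),(3,3),0).astype(float); out=[]
    for v in range(int(np.ceil(p[1]))+2,int(q[1])-2):
        u=p[0]+(q[0]-p[0])*(v-p[1])/(q[1]-p[1]); us=np.arange(int(u)-6,int(u)+8)
        d=np.abs(g[v,us+1]-g[v,us-1]).sum(1); k=d.argmax()
        if 0<k<len(d)-1 and d[k]>40:
            den=d[k-1]-2*d[k]+d[k+1]; out.append((us[k]+.5*(d[k-1]-d[k+1])/den,v))
    return np.array(out)
def yat(f,c,E,z,x=.59):
    P=np.array([plane("wrist",u,v,z,c) for u,v in E]); k=np.ones(len(P),bool)
    for _ in range(4):
        A=np.polyfit(P[k,0],P[k,1],1); r=P[:,1]-np.polyval(A,P[:,0]); k=np.abs(r)<max(2*r[k].std(),2e-4)
    return np.polyval(A,x),A[0],r[k].std(),k.sum()
def run(a,b,L):
    ca,cb=[np.load(n+"_c.npy",allow_pickle=True).item() for n in(a,b)]
    for n,ea,eb in L:
        A,B=edge(f"pics/{a}.png",*ea),edge(f"pics/{b}.png",*eb)
        f=lambda z:yat(a,ca,A,z)[0]-yat(b,cb,B,z)[0]
        try: z=brentq(f,.07,.15); print(n,"z",round(z,4),yat(a,ca,A,z),yat(b,cb,B,z))
        except Exception as e: print(n,e,len(A),len(B))
E
python3 - <<'E'
from ht import *
run("l","m",[("blk-y",((273,10),(240,225)),((492,5),(463,235))),("blk+y",((161,10),(148,215)),((375,20),(350,222))),
("brd+y",((313,10),(288,185)),((544,20),(506,195))),("brd-y",((525,30),(492,230)),((709,70),(684,195)))])
run("j","k",[("blk-y j",((279,26-10),(260,245)),((475,16),(442,250))),("brd+y j",((336,20),(306,200)),((520,35),(486,190)))])
E
```

```text
blk-y z 0.1104 (np.float64(0.16159377657038884), np.float64(-0.08439354587145738), np.float64(5.961983644419154e-05), np.int64(50)) (np.float64(0.16159377657038893), np.float64(-0.08204308543611605), np.float64(8.472232226956975e-05), np.int64(110))
blk+y z 0.1089 (np.float64(0.22119517723231097), np.float64(-0.08567255319382788), np.float64(0.00012538181695894584), np.int64(103)) (np.float64(0.22119517723231108), np.float64(-0.08552581329426985), np.float64(0.00013608914689893525), np.int64(108))
brd+y z 0.1126 (np.float64(0.13584544257374956), np.float64(-0.08236443666000437), np.float64(6.533768246400701e-05), np.int64(94)) (np.float64(0.1358454425737493), np.float64(-0.09458638670356334), np.float64(5.367552885186045e-05), np.int64(107))
brd-y z 0.109 (np.float64(0.02429619132819967), np.float64(-0.09508092443921436), np.float64(5.326751134988664e-05), np.int64(122)) (np.float64(0.024296191328199608), np.float64(-0.0958995510662613), np.float64(6.93455917990007e-05), np.int64(74))
blk-y j z 0.11 (np.float64(0.16169316621698598), np.float64(-0.08505562677174043), np.float64(5.605287220784147e-05), np.int64(139)) (np.float64(0.16169316621698598), np.float64(-0.0847769052546975), np.float64(7.736223188564213e-05), np.int64(118))
brd+y j z 0.1119 (np.float64(0.13734843975389938), np.float64(-0.1968322340258949), np.float64(0.0012387169643805805), np.int64(64)) (np.float64(0.13734843975389932), np.float64(-0.0949703232085532), np.float64(4.561376162744831e-05), np.int64(94))
```

```bash
python3 - <<'E'
from ht import *
cl,cm=[np.load(n+"_c.npy",allow_pickle=True).item() for n in"lm"]
B=edge("pics/m.png",(544,20),(506,195))
y0,s,r,n=yat("m",cm,B,.109); print(y0,s,r,n)
g=cv2.GaussianBlur(cv2.imread("pics/l.png"),(3,3),0).astype(float)
for win in(3,5):
  for sign in(1,):
    E=[]
    for x in np.linspace(.55,.66,120):
        u,v=proj("wrist",[x,y0+s*(x-.59),.109],cl); v=int(round(v)); us=np.arange(int(u)-win,int(u)+win+2)
        d=(g[v,us+1]-g[v,us-1])[:,2]; k=d.argmax()   # dark gap -> orange: red rises
        if 0<k<len(d)-1 and d[k]>20: E.append((us[k]+.5*(d[k-1]-d[k+1])/(d[k-1]-2*d[k]+d[k+1]),v))
    E=np.array(E); print(len(E),E[::20])
    f=lambda z:yat("l",cl,E,z)[0]-yat("m",cm,B,z)[0]
    z=brentq(f,.08,.14); print(win,"brd+y z",z,yat("l",cl,E,z))
u,v=proj("wrist",[.59,y0,.109],cl); v=int(v); print(u,v,g[v,int(u)-14:int(u)+12].astype(int).tolist())
u,v=proj("wrist",[.59,y0,.109],cm); v=int(v); print(u,v,g[v,int(u)-12:int(u)+10].astype(int).tolist())
E
```

```text
0.1348166161913203 -0.09458638670356344 5.448641499357722e-05 107
101 [[180.7051 154.    ]
 [185.5588 131.    ]
 [187.5    109.    ]
 [191.3182  86.    ]
 [194.5476  64.    ]
 [199.2368  34.    ]]
3 brd+y z 0.1096709321180266 (np.float64(0.13501091085283362), np.float64(-0.09973166213172599), np.float64(0.00013551886420577915), np.int64(75))
108 [[179.15   155.    ]
 [185.     133.    ]
 [187.75   110.    ]
 [191.1923  87.    ]
 [194.4231  65.    ]
 [197.7917  43.    ]]
5 brd+y z 0.11005698897476189 (np.float64(0.13512270872968118), np.float64(-0.10110884157769337), np.float64(0.0002607744604229809), np.int64(83))
188.57436896478742 109 [[25, 42, 61], [25, 42, 61], [25, 42, 62], [26, 43, 62], [26, 43, 62], [26, 42, 62], [26, 42, 62], [26, 42, 62], [26, 42, 62], [26, 42, 62], [25, 42, 61], [26, 43, 63], [34, 55, 76], [47, 74, 96], [50, 83, 113], [44, 83, 133], [39, 84, 146], [38, 85, 148], [39, 86, 149], [40, 86, 150], [39, 85, 149], [39, 85, 149], [40, 86, 151], [40, 87, 150], [39, 84, 147], [38, 81, 143]]
335.5284650926698 118 [[41, 87, 153], [42, 84, 143], [50, 72, 108], [58, 60, 71], [60, 57, 60], [60, 57, 61], [59, 57, 61], [59, 57, 61], [60, 58, 62], [60, 57, 61], [60, 57, 61], [60, 58, 61], [60, 57, 61], [60, 57, 61], [60, 57, 61], [59, 57, 60], [59, 57, 60], [60, 57, 60], [60, 57, 60], [60, 57, 61], [60, 57, 60], [59, 56, 60]]
```

drive_tool:
  increments:
    - [0.3,0.0015,0.042,0,0,0,0]
    - [0.3,0.0015,0.042,0,0,0,0]
    - [0.3,0.0015,0.042,0,0,0,0]
    - [0.3,0.0015,0.042,0,0,0,0]
    - [0.3,0.0015,0.042,0,0,0,0]
    - [0.3,0.0015,0.042,0,0,0,0]
    - [0.3,0.0015,0.042,0,0,0,0]
    - [0.3,0.0015,0.0425,0,0,0,0]
    - [0.3,0,0,0,0,0,0]
    - [0.3,0,0,0,0,0,0]

```text
clock: 22.42
ee_pos: [0.5503, -0.1362, 0.2048]
tcp_rot: [-0.0, 1.0, 0.025, -0.0]
wrist_force: [-0.3, 0.0, 0.5]
opening: 0.0554
```

```bash
python3 snap.py n; python3 - <<'E'
from sq import *
c=np.load("n_c.npy",allow_pickle=True).item(); i=cv2.imread("pics/n.png"); h=cv2.cvtColor(i,cv2.COLOR_BGR2HSV)
m=np.zeros(h.shape[:2],np.uint8); m[190:300,200:310]=((h[...,0]<20)&(h[...,1]>90)&(h[...,2]>60))[190:300,200:310]
n,l,st,ce=cv2.connectedComponentsWithStats(m); k=1+st[1:,4].argmax(); print(st[k],ce[k],"expected knob top",proj("wrist",[.552,-.137,.186],c),proj("wrist",[.552,-.137,.141],c))
cv2.imwrite("pics/n2.png",cv2.resize(i[130:322,120:392],(680,480)))
E
```

```text
[ 0.5503 -0.1362  0.2048] 0.02369940948441984
[  200   190   110   110 10086] [257.4034 248.5921] expected knob top (np.float64(254.8126053461025), np.float64(231.08926319199577)) (np.float64(254.38709597679082), np.float64(205.39428811808278))
```

View pics/n2.png

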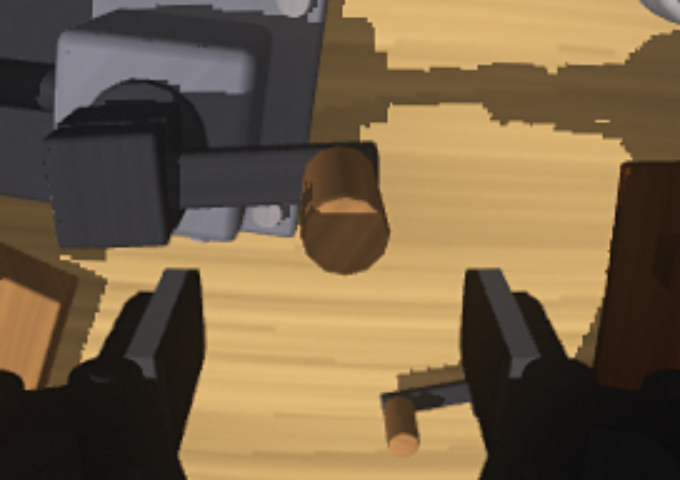

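drive_tool:
  increments:
    - [0.3,0.003,0.0015,0.025,0,0,0]
    - [0.3,0,0,0.025,0,0,0]
    - [-1,0,0,0,0,0,0]
    - [-1,0,0,0,0,0,0]
    - [-1,0,0,0,0,0,0]
    - [-1,0,0,0,0,0,0]

```text
clock: 23.22
ee_pos: [0.5545, -0.1376, 0.1566]
tcp_rot: [0.001, 1.0, 0.026, 0.001]
wrist_force: [2.1, -4.7, 6.6]
opening: 0.0213
```

drive_tool:
  increments:
    - [-1,-0.009,-0.0005,0,0,0,0]
    - [-1,-0.009,-0.0018,0,0,0,0]
    - [-1,0,0,0,0,0,0]
    - [-1,0,0,0,0,0,0]

```text
clock: 23.72
ee_pos: [0.5363, -0.1368, 0.1568]
tcp_rot: [0.001, 1.0, 0.026, 0.002]
wrist_force: [-0.8, -8.4, 7.7]
opening: 0.0212
```

drive_tool:
  increments:
    - [0.3,0,0,0,0,0,0]
    - [0.3,0,0,0,0,0,0]
    - [0.3,0,0,-0.025,0,0,0]
    - [0.3,0,0,-0.025,0,0,0]
    - [0.3,-0.0008,-0.043,0,0,0,0]
    - [0.3,-0.0008,-0.043,0,0,0,0]
    - [0.3,-0.0008,-0.043,0,0,0,0]
    - [0.3,-0.0008,-0.043,0,0,0,0]
    - [0.3,-0.0005,-0.0435,0,0,0,0]
    - [0.3,0,0,0,0,0,0]
    - [0.3,0,0,0,0,0,0]

```text
clock: 25.1
ee_pos: [0.5207, 0.0791, 0.2048]
tcp_rot: [0.0, 1.0, 0.026, -0.0]
wrist_force: [0.9, 0.2, 0.0]
opening: 0.0552
```

```bash
python3 snap.py p
```

```text
[0.5207 0.0791 0.2048] 0.020935443674446053
```

drive_tool:
  increments:
    - [0.3,0.002,-0.04,0,0,0,0]
    - [0.3,0.002,-0.04,0,0,0,0]
    - [0.3,0.002,-0.04,0,0,0,0]
    - [0.3,0,0,0,0,0,0]
    - [0.3,0,0,0,0,0,0]

```text
clock: 25.78
ee_pos: [0.5207, 0.1984, 0.2047]
tcp_rot: [0.0, 1.0, 0.026, -0.0]
wrist_force: [-0.1, -0.4, 0.1]
opening: 0.0555
```

```bash
python3 snap.py q; cat > fin.py <<'E'
from ht import *
# guided edges: world guide line (y at x=.59, slope), z; per-row red/any gradient
C={n:np.load(n+"_c.npy",allow_pickle=True).item() for n in"lmpq"}
def ge(n,y0,s,z,x0,x1,sgn,win=4):
    c=C[n]; g=cv2.GaussianBlur(cv2.imread(f"pics/{n}.png"),(3,3),0).astype(float); E=[]
    for x in np.linspace(x0,x1,140):
        u,v=proj("wrist",[x,y0+s*(x-.59),z],c); v=int(round(v))
        if v<1 or v>382: continue
        us=np.arange(int(round(u))-win,int(round(u))+win+1); d=sgn*(g[v,us+1]-g[v,us-1])[:,2]; k=d.argmax()
        if 0<k<len(d)-1 and d[k]>15: E.append((us[k]+.5*(d[k-1]-d[k+1])/(d[k-1]-2*d[k]+d[k+1]),v))
    return np.array(E)
for a,b in("lm","pq"):
    for n,y0,s,x0,x1,sg in[("blk-y",.1616,-.0845,.545,.64,-1),("blk+y",.2212,-.0855,.55,.64,1),("brd+y",.1350,-.095,.55,.64,1),("brd-y",.0243,-.0955,.58,.64,-1)]:
        A,B=ge(a,y0,s,.1095,x0,x1,sg),ge(b,y0,s,.1095,x0,x1,sg)
        try:
            z=brentq(lambda z:yat(a,C[a],A,z)[0]-yat(b,C[b],B,z)[0],.08,.14); ya,yb=yat(a,C[a],A,z),yat(b,C[b],B,z)
            print(a+b,n,"z %.4f y %.4f slopes %.3f %.3f n %d %d"%(z,ya[0],ya[1],yb[1],ya[3],yb[3]))
        except Exception as e: print(a+b,n,e,len(A),len(B))
E
python3 fin.py
```

```text
[0.5207 0.1984 0.2047] 0.01261948861349714
lm blk-y z 0.1106 y 0.1615 slopes -0.085 -0.081 n 140 114
lm blk+y z 0.0972 y 0.2249 slopes -0.087 0.193 n 15 2
lm brd+y z 0.1103 y 0.1352 slopes -0.087 -0.095 n 132 140
lm brd-y z 0.1088 y 0.0242 slopes -0.095 -0.092 n 134 65
pq blk-y z 0.1105 y 0.1615 slopes -0.085 -0.082 n 140 121
pq blk+y z 0.0986 y 0.2240 slopes -0.089 0.192 n 12 1
pq brd+y z 0.1105 y 0.1351 slopes -0.099 -0.095 n 102 140
pq brd-y z 0.1093 y 0.0242 slopes -0.095 -0.089 n 132 62ht.py:15: RankWarning: Polyfit may be poorly conditioned
  A=np.polyfit(P[k,0],P[k,1],1); r=P[:,1]-np.polyval(A,P[:,0]); k=np.abs(r)<max(2*r[k].std(),2e-4)
ht.py:15: RankWarning: Polyfit may be poorly conditioned
  A=np.polyfit(P[k,0],P[k,1],1); r=P[:,1]-np.polyval(A,P[:,0]); k=np.abs(r)<max(2*r[k].std(),2e-4)
ht.py:15: RankWarning: Polyfit may be poorly conditioned
  A=np.polyfit(P[k,0],P[k,1],1); r=P[:,1]-np.polyval(A,P[:,0]); k=np.abs(r)<max(2*r[k].std(),2e-4)
ht.py:15: RankWarning: Polyfit may be poorly conditioned
  A=np.polyfit(P[k,0],P[k,1],1); r=P[:,1]-np.polyval(A,P[:,0]); k=np.abs(r)<max
[... 7431 characters left out ...]
P[k,1],1); r=P[:,1]-np.polyval(A,P[:,0]); k=np.abs(r)<max(2*r[k].std(),2e-4)
ht.py:15: RankWarning: Polyfit may be poorly conditioned
  A=np.polyfit(P[k,0],P[k,1],1); r=P[:,1]-np.polyval(A,P[:,0]); k=np.abs(r)<max(2*r[k].std(),2e-4)
ht.py:15: RankWarning: Polyfit may be poorly conditioned
  A=np.polyfit(P[k,0],P[k,1],1); r=P[:,1]-np.polyval(A,P[:,0]); k=np.abs(r)<max(2*r[k].std(),2e-4)
ht.py:15: RankWarning: Polyfit may be poorly conditioned
  A=np.polyfit(P[k,0],P[k,1],1); r=P[:,1]-np.polyval(A,P[:,0]); k=np.abs(r)<max(2*r[k].std(),2e-4)
ht.py:15: RankWarning: Polyfit may be poorly conditioned
  A=np.polyfit(P[k,0],P[k,1],1); r=P[:,1]-np.polyval(A,P[:,0]); k=np.abs(r)<max(2*r[k].std(),2e-4)
```

```bash
python3 -c "
from plant import *
s=state(); print(s['clock'],s['wrist_force'],abs(s['dq']).max()); print(sign_off())"
```

```text
25.825 [-0.6367864  -0.37538991  0.42180449] 0.004855735108935851
the job is handed in; nothing more can be done
None
```

I fitted the middle-sized crank on the jack's shaft and wound the board up level with the setting block, then handed the job in at 25.8 s. The sign-off gives no verdict, so whether it passed is not confirmed.

- **Fitting:** The crank's socket slid down the shaft without resistance. Contact came only at the seat depth, where the wrist force rose by about 7 N.
- **Winding:** I turned the knob clockwise about 1.3 turns in three grips. The highest force was about 19 N sideways plus 20 N upward, half a turn in; I relieved it straight away.
- **Flush check:** My last two-view measurement put the board's two edges at 110.5 and 109.3 mm. The block's near edge was at 110.5 mm, so the tops agree to about 1 mm, against a limit of 2.5 mm.
- **Where the checks disagreed:** The block's far edge gave 108.9 mm in an earlier measurement, and its last remeasurement failed because too few edge points were found. The scatter between edges is about 1 to 1.5 mm.
- **Release:** The last picture I viewed, just before the final 15° of winding, shows the crank on the shaft. After that I checked only by numbers: the arm was clear and still, with about zero wrist force.

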